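Seat the turned platter of a bench scale and zero it

TASK

The round steel platter of the bench scale was put back turned after washing and rides up on its locating pin. Without lifting it, push it round with a fingertip until the notch in its rim meets the pin, then press it down until it is fully seated. Then take your hand off the platter and press the oblong zero key at the front of the scale and let it come up again; leave the round key and the things around the scale alone.

Things in the scene. Friction and masses are not known exactly. Their poses are not given: they have to be found in the camera images.
- scale: Grey digital bench scale, fixed to the table. Housing 190 wide (y) x 260 deep (x), 44 mm high behind, with a panel that slopes down (15 deg) to its front edge. Origin at table height under the upright spindle that carries the platter; +x to the back, +y to the left, z up; the front edge is at x = -165 mm, the back at x = +95 mm, the sides at y = +-95 mm.
- platter: Loose round steel platter, 164 mm across, 3 mm sheet, about 0.5 kg. Origin on its axis at the underside of the sheet (a guide sleeve 82 mm across hangs 35 mm below); z up. A notch in its rim lies at its -x, two upright ears at +y and -y. It turns on the scale's spindle (1.3 mm play). Seated, its x, y axes lie along the scale's. At the start it is turned 0.7 to 3.1 rad either way, tilted 3 deg, its rim highest on the pin (front).
- spindle (a point): Point on the scale's upright spindle axis, 70 mm above the table, where the seated platter's origin comes to lie. The turned platter's origin is about 77 mm up. When its notch comes over the pin its front drops and the pin stops further turning; spring balls hold it 2 to 5 mm up, up to 3 deg askew, until 4 to 12 N on its middle pushes it home.
- notch (a point): Point in the platter's notch, 74 mm from the platter's axis (its -x), at the underside of the sheet. The notch is open to the rim, about 15 mm wide here, and cuts in to 66 mm from the axis.
- pin (a point): Top of the upright locating pin (10 mm thick, tapered tip) on the lug at the front of the scale, 74 mm in front (-x) of the spindle axis, 81 mm above the table. Until the notch is over it the platter lies on its tip; the 20 mm wide lug below shows in front of the rim.
- ear_left (a point): Middle of one lifting ear, 77 mm from the platter's axis at its +y, 12 mm above the underside of the sheet. The ear is an upright steel tab 34 mm long along the rim, 4 mm thick, with 9 mm rolled beads at its ends, its top 21 mm above the sheet's upper face; a fingertip just above the sheet can push on its end along the rim (1 to 4 N).
- ear_right (a point): The same on the other ear, at the platter's -y.
- platter_top (a point): Centre of the platter's flat upper face (73 mm above the table when seated).
- zero_key_top (a point): Middle of the top of the zero key: black, oblong, 36 x 18 mm, on the sloping panel right of the display as seen from the robot (scale y = -64 mm), about 42 mm above the table; stands 7 mm proud of the panel.
- zero_key (a joint): Travel of the zero key into the panel: 0 up, 0.004 m fully down; counts as pressed from 0.0025 m (about 4 N); springs back.
- power_key_top (a point): Middle of the top of the power key: black, round, 17 mm across, left of the display (scale y = +74 mm). Leave alone.
- power_key (a joint): Travel of the power key: 0 up, 0.004 m fully down; must stay up.
- honey_jar: Bystander: small jar, 63 mm across, 75 mm high, left behind the scale; origin under its centre.
- onion_jar: Bystander: jar, 70 mm across, 128 mm high, right behind the scale; origin under its centre.
- date_stamp: Bystander: wooden-handled stamp, 43 x 54 mm, 83 mm high, right of the scale; origin under its centre.
- tape: Bystander: roll of masking tape lying flat, 104 mm across, 25 mm high, left of the scale; origin under its centre.

How it is judged:
By the outcome, as a careful person would: the job done as asked, in the order asked, and still so for the second after the job is handed in, with the robot touching nothing.
It also fails if it takes over 72 s, if anything falls off the work surface, if the arm or the gripper's body presses on something with over 40 N, if the wrist force passes 120 N, or if a joint passes its speed limit or range.

ROBOT

A 6-joint arm with a two-finger parallel gripper is mounted at the origin on a cart in front of the work surface, level with it; the furniture and walls round the work are solid. World frame = base frame: x ahead of the robot, y to its left, z up, the work surface at z = 0. Lengths are in m, angles in rad, forces in N, time in s.
With the tool pointing down it reaches from about 0.325 to 0.85 m from the base axis. Payload 15.5 kg.
Tool frame: the origin (TCP) lies on the centre line of the jaws, within the pads' length; the fingertips stand robot.finger_overhang ahead of it and the grasp point (between the pads) lies 3 mm ahead of it (robot.finger_overhang is the distance from the TCP to the fingertips, in m); z points along the fingers, y is the line along which they close (so a half turn about z gives the same grasp; the last joint's range is limited). The gripper opens to 91 mm and grips with 3 to 60 N. Pads are 32 mm wide; open, the fingers measure 118 mm over their backs; the gripper's body (76 mm by 178 mm) begins 60 mm behind the grasp point.
Start: joints at [-1.329, 0.494, 1.345, -0, 1.302, -0.096], TCP at [0.207, -0.59, 0.236] pointing down, gripper open.
Joint ranges: [-2.91, 2.91], [-0.82, 2.16], [0.22, 2.67], [-1.22, 4.37], [0.12, 2.79], [-3.08, 3.08]. Speed limits (rad/s): [1.89, 1.89, 2.57, 3.01, 3.01, 3.01].

INTERFACE

Orientations are given as a 3x3 rotation matrix whose columns are the frame's x, y, z axes.
In Python, from rig import robot, snapshot gives the robot as it stands.
- The arm moves only by the tool apply_moves, never from a script. Its argument "series" is a list of rows, each a list of 7 numbers: the opening, from -1 (shut) to 1 (fully open), then the shift along the world's x, y, z in mm, then the turn, a rotation vector about the world's x, y, z in rad. In form: [[claw, tx, ty, tz, rx, ry, rz], ...]. A call has 1 to 5 rows; each row is the pose to reach, as a shift and turn from the pose commanded when the call began; what a row does not reach only later rows make up. A row lasts 1/10 s, in which the tool goes at most 50 mm and 8.59 degrees, less where a joint would pass 70% of its speed; a pose out of reach is approached as far as the arm can. A call with a gripper value outside its range is refused whole. The fingers move at their own pace and stop on an object; "force" is the grip in N (left out, the last holds). Time passes only in rows, so rows that repeat a pose let the fingers close. It gives the time, the measured TCP pose, the force, the opening and the grip force at its end, in the units of the state.
- robot.get_obs(): the state, without advancing time (a new reading comes with each control period).
- snapshot(name): name is "side" or "top" or "wrist"; returns a dict with "pixels" (420x560x3 uint8, blue, green, red), "depth" (420x560 float32, m along the optical axis (not along the pixel's ray), 0 where there is no reading), "vertical_fov" (degrees; the focal length in pixels is half the picture's height over the tangent of half this angle, whatever the lens; pixels are square), "cx", "cy" (the principal point, pixels), "R" (3x3) and "t" (3): a world point X has camera coordinates R X + t. Camera axes: x right, y down, z forward; pixel columns grow to the right and rows downward; lengths in m; the calibration is good to about 2 mm. A picture is of the moment at which its call begins.
- robot.hand_in(): hands the job in; it is judged then, once.
The state is a dict: "time_s": time; "joint_pos": joint angles; "dq": joint speeds; "joint_efforts": joint torques, N m; "tcp_pos": TCP position; "eef_rot": TCP orientation; "wrist_force": force on the tool from outside, world axes, zero at the start; "wrist_torque": the same for the moment, N m; "finger_gap": finger opening in m; "finger_force": force on a finger pad.
Only numpy, scipy, OpenCV 4.12 (cv2) and the standard library are available. Lean on these libraries where they do the work, as an engineer would, in place of code of your own. Each camera call takes 0.05 s, during which the arm holds its last target. There are 200 camera calls.

## Working session

There is one attempt and no reset: what is moved stays moved. The work goes in short steps, Python scripts to look and compute and a tool call to move; the robot and the scene stay as the last step left them, time stands still between calls to the robot, and variables do not carry over. Pictures are saved under pics/ and viewed, at most 10 in all, crops included, and the job is handed in when it is done.

Besides the shell and the picture viewer there is one more tool, called after "Call:" as name(argument=value, ...) on one line, values as JSON. apply_moves: Moves the arm, as the interface text tells. Its arguments: {"type":"object","properties":{"series":{"type":"array"},"force":{"type":"number"}},"required":["series"]}

```bash
mkdir -p pics; ls; cat > h.py <<'E'
import numpy as np, cv2
from rig import robot, snapshot
def K(s):
    f=s["pixels"].shape[0]/2/np.tan(np.radians(s["vertical_fov"])/2); return f,s["cx"],s["cy"]
def cloud(s):
    f,cx,cy=K(s); d=s["depth"]; v,u=np.indices(d.shape)
    P=np.stack([(u-cx)/f*d,(v-cy)/f*d,d],-1)-np.array(s["t"])
    return P@np.array(s["R"])
def plane(s,u,v,z):
    f,cx,cy=K(s); R=np.array(s["R"]); c=-R.T@np.array(s["t"]); r=R.T@np.array([(u-cx)/f,(v-cy)/f,1]); return c+r*(z-c[2])/r[2]
def proj(s,X):
    f,cx,cy=K(s); p=np.array(s["R"])@np.array(X)+np.array(s["t"]); return f*p[0]/p[2]+cx,f*p[1]/p[2]+cy
E
python3 - <<'E'
from h import *
import pickle
for n in ("top","side"):
    s=snapshot(n); cv2.imwrite(f"pics/{n}0.png",s["pixels"]); pickle.dump(s,open(n+"0.pkl","wb"))
    print(n,s["vertical_fov"],-np.array(s["R"]).T@s["t"])
o=robot.get_obs(); print(o["tcp_pos"],o["eef_rot"],robot.finger_overhang,o["time_s"],o["wrist_force"])
E
```

```text
pics
top 44.13362411265473 [0.41744499 0.03160521 1.06593897]
side 55.72343873448786 [ 0.49750229 -0.76595499  0.56855386]
[ 0.20646629 -0.5895828   0.23538486] [[ 9.43814602e-01  3.30475319e-01 -2.47637493e-04]
 [ 3.30475387e-01 -9.43813976e-01  1.09398204e-03]
 [ 1.27810337e-04 -1.11435432e-03 -9.99999371e-01]] 0.022 0.1 [-0.26727526  0.54795365 -0.77709616]
```

View pics/top0.png

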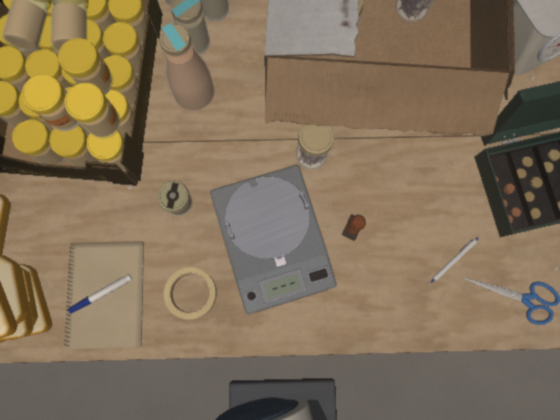

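View pics/side0.png

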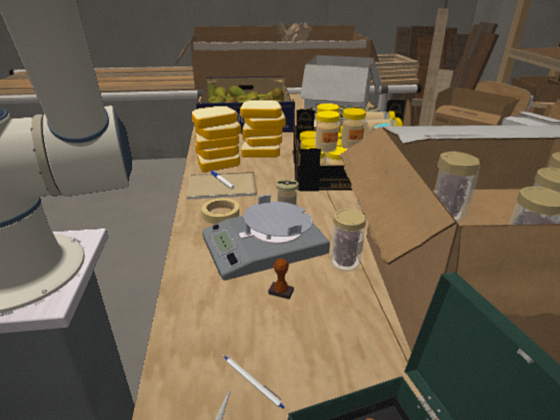

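The top view shows the scale, with its platter centred near (266,217), ears near (230,230) and (305,201), lug near (280,261), zero key near (318,275) and power key near (251,296). The notch may be near (252,183), so I'll zoom in.

```bash
python3 - <<'E'
from h import *
import pickle
s=pickle.load(open("top0.pkl","rb")); im=s["pixels"]
c=cv2.resize(im[155:320,200:345],None,fx=3.6,fy=3.6,interpolation=cv2.INTER_CUBIC)
cv2.imwrite("pics/c0.png",c)
P=cloud(s)
m=((P[...,2]>.025)&(P[...,2]<.115)).astype(np.uint8); m[:155]=0;m[325:]=0;m[:,:205]=0;m[:,345:]=0
n,l,st,ce=cv2.connectedComponentsWithStats(m); 
for i in range(1,n):
    if st[i,4]>300: print(st[i])
i=l[230,266]; q=P[l==i]
print(cv2.minAreaRect((q[:,:2]*1000).astype(np.float32)))
t=q[(q[:,2]>.066)&(q[:,2]<.092)]
print("platter pts",len(t),cv2.minEnclosingCircle((t[:,:2]*1000).astype(np.float32)))
A=np.c_[t[:,:2],np.ones(len(t))]; co=np.linalg.lstsq(A,t[:,2],rcond=None)[0]; print(co)
for uv in [(266,217),(230,230),(305,201),(280,261),(318,275),(251,296),(252,183),(355,225),(190,293),(175,197)]: print(uv,P[uv[1],uv[0]].round(4))
E
```

```text
[  210   165   126   149 12103]
((552.84814453125, 25.95819854736328), (260.20404052734375, 190.42227172851562), 15.835000991821289)
platter pts 5262 ((588.8472290039062, 36.40630340576172), 82.22110748291016)
[-0.08929793 -0.02619181  0.13005914]
(266, 217) [0.5872 0.0378 0.0748]
(230, 230) [0.5597 0.1059 0.0986]
(305, 201) [ 0.6124 -0.0372  0.0991]
(280, 261) [0.5036 0.0122 0.0484]
(318, 275) [ 0.4749 -0.0617  0.0445]
(251, 296) [0.4374 0.0703 0.0396]
(252, 183) [0.6627 0.065  0.0449]
(355, 225) [ 0.5673 -0.1337  0.0786]
(190, 293) [ 0.447   0.1956 -0.0016]
(175, 197) [0.6307 0.2147 0.0738]
```

View pics/c0.png

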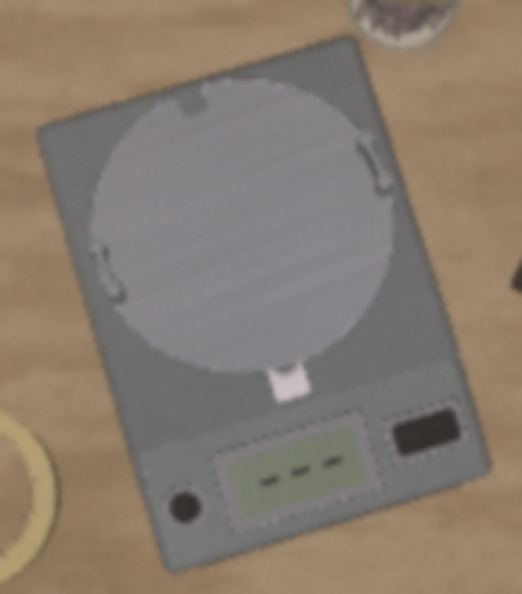

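The crop shows the notch at the back, at crop (192,103), which is image (253,184). The lug is at the front, at crop (289,383). The platter therefore needs about +174.5° (counter-clockwise). I'll push the left ear round through the front, which stays away from the jars.

Call:
apply_moves(series=[[-1,22,40,0,0,0,-0.13],[-1,44,80,0,0,0,-0.26],[-1,66,120,0,0,0,-0.39],[-1,88,160,0,0,0,-0.5],[-1,110,200,0,0,0,-0.565]])

```text
time_s: 0.6
tcp_pos: [0.317, -0.3881, 0.2357]
eef_rot: [[0.973, -0.231, -0.0], [-0.231, -0.973, 0.0], [-0.0, -0.0, -1.0]]
wrist_force: [0.8, -0.0, -0.3]
finger_gap: 0.0542
finger_force: 0.0
```

Call:
apply_moves(series=[[-1,22,40,0,0,0,0],[-1,44,80,0,0,0,0],[-1,66,120,0,0,0,0],[-1,88,160,0,0,0,0],[-1,110,200,0,0,0,0]])

```text
time_s: 1.1
tcp_pos: [0.427, -0.1881, 0.2359]
eef_rot: [[0.974, -0.226, -0.0], [-0.226, -0.974, 0.0], [-0.0, -0.0, -1.0]]
wrist_force: [0.8, -0.3, -0.5]
finger_gap: 0.0139
finger_force: 0.0
```

Call:
apply_moves(series=[[-1,22,40,0,0,0,0],[-1,44,80,0,0,0,0],[-1,66,120,0,0,0,0],[-1,88,160,0,0,0,0],[-1,110,200,0,0,0,0]])

```text
time_s: 1.6
tcp_pos: [0.537, 0.012, 0.2358]
eef_rot: [[0.974, -0.226, -0.0], [-0.226, -0.974, -0.0], [-0.0, 0.0, -1.0]]
wrist_force: [0.2, -0.3, 0.4]
finger_gap: 0.0
finger_force: 0.0
```

Call:
apply_moves(series=[[-1,20,35,-15,0,0,0],[-1,40,70,-30,0,0,0],[-1,60,101,-50,0,0,0],[-1,67,101,-66,0,0,0],[-1,67,101,-66,0,0,0]])

```text
time_s: 2.1
tcp_pos: [0.6028, 0.1115, 0.1674]
eef_rot: [[0.974, -0.225, -0.004], [-0.225, -0.974, -0.0], [-0.004, 0.001, -1.0]]
wrist_force: [-0.4, -0.8, 0.3]
finger_gap: 0.0004
finger_force: 0.0
```

```bash
python3 - <<'E'
from h import *
import pickle
o=robot.get_obs(); print(o["tcp_pos"],o["eef_rot"][0],o["joint_pos"],o["finger_gap"],o["wrist_force"],o["time_s"])
a=[]
for n in ("wrist","top"):
    s=snapshot(n); pickle.dump(s,open(n+"1.pkl","wb")); a.append(s["pixels"])
a[1]=cv2.resize(a[1][130:340,190:370],(360,420),interpolation=cv2.INTER_CUBIC)
cv2.imwrite("pics/w1.png",cv2.resize(np.hstack(a),(800,365)))
E
```

```text
[0.60279969 0.11153474 0.16736556] [ 0.97436434 -0.22494236 -0.00388145] [ 8.56585893e-02  5.48959952e-01  1.45274785e+00 -1.52979399e-04
  1.14379256e+00  1.88340508e+00] 0.00041475860128528885 [-0.42549757 -0.76458136  0.2603602 ] 2.1
```

View pics/w1.png

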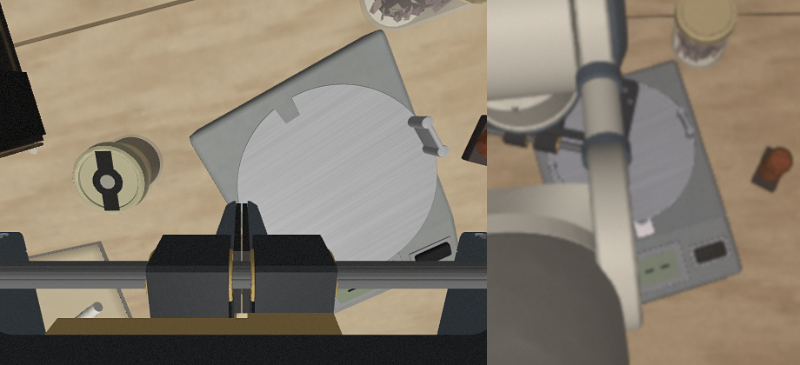

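The wrist view shows the notch at about (288,108) in the composite and the right ear at (428,135). The finger stands clear behind the left ear. Next I'll go down and tabulate the arc.

Call:
apply_moves(series=[[-1,0,0,-30,0,0,0],[-1,0,0,-50,0,0,0],[-1,0,0,-60,0,0,0],[-1,0,0,-62,0,0,0],[-1,0,0,-62,0,0,0]])

```text
time_s: 2.7
tcp_pos: [0.6038, 0.1107, 0.1089]
eef_rot: [[0.974, -0.227, 0.001], [-0.227, -0.974, 0.0], [0.001, -0.0, -1.0]]
wrist_force: [-0.5, -0.2, 1.0]
finger_gap: 0.0004
finger_force: 0.0
```

```bash
python3 - <<'E'
from h import *
o=robot.get_obs(); print(o["tcp_pos"],o["wrist_force"])
def p(d):
    a=np.radians(d); return np.array([587+77*np.cos(a),36+77*np.sin(a),108+4*np.cos(a-np.radians(196))])
for st in range(77,245,35):
    print(st,[[*(p(st+7*k)-p(st)).round(0).astype(int).tolist(),round(.1222*k,2)] for k in range(1,6)], p(st).round())
E
```

```text
[0.60384723 0.11071172 0.10885461] [-0.51507317 -0.20353183  0.9538535 ]
77 [[-9, 2, 0, 0.12], [-19, 2, 1, 0.24], [-28, 1, 1, 0.37], [-37, -1, 2, 0.49], [-46, -4, 2, 0.61]] [604. 111. 106.]
112 [[-8, -4, 0, 0.12], [-16, -9, 1, 0.24], [-24, -15, 1, 0.37], [-30, -22, 2, 0.49], [-36, -29, 2, 0.61]] [558. 107. 108.]
147 [[-5, -8, 0, 0.12], [-8, -17, 1, 0.24], [-11, -26, 1, 0.37], [-12, -35, 1, 0.49], [-12, -45, 1, 0.61]] [522.  78. 111.]
182 [[1, -9, 0, 0.12], [3, -19, 0, 0.24], [6, -27, 0, 0.37], [10, -36, 0, 0.49], [15, -44, 0, 0.61]] [510.  33. 112.]
217 [[6, -7, 0, 0.12], [13, -14, 0, 0.24], [21, -19, -1, 0.37], [29, -23, -1, 0.49], [38, -27, -1, 0.61]] [526. -10. 112.]
```

Call:
apply_moves(series=[[-1,-9,2,-1,0,0,0.12],[-1,-19,2,-1,0,0,0.24],[-1,-28,1,-1,0,0,0.37],[-1,-37,-1,-1,0,0,0.49],[-1,-46,-4,-1,0,0,0.61]])

```text
time_s: 3.2
tcp_pos: [0.5584, 0.1072, 0.1085]
eef_rot: [[0.926, 0.377, 0.003], [0.377, -0.926, 0.0], [0.003, 0.001, -1.0]]
wrist_force: [2.8, 1.4, 1.8]
finger_gap: 0.0003
finger_force: 1.1
```

```bash
python3 - <<'E'
from h import *
import pickle
s=snapshot("wrist"); t=snapshot("side")["pixels"][180:290,190:340]
cv2.imwrite("pics/w2.png",cv2.resize(np.hstack([s["pixels"],cv2.resize(t,(573,420))]),(800,297)))
E
```

```text
(no output)
```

View pics/w2.png

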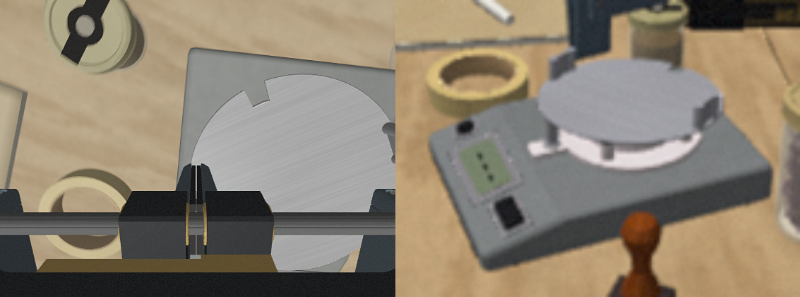

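The left pane (wrist) has the notch at (257,95), now shifted round. The right pane (side) shows the left ear at (563,65), moved forward ahead of the finger. The push is working with about 3 N of contact, so I'll continue.

Call:
apply_moves(series=[[-1,-8,-4,0,0,0,0.12],[-1,-16,-9,1,0,0,0.24],[-1,-24,-15,1,0,0,0.37],[-1,-30,-22,2,0,0,0.49],[-1,-36,-29,2,0,0,0.61]])

```text
time_s: 3.8
tcp_pos: [0.5231, 0.0781, 0.1102]
eef_rot: [[0.547, 0.837, 0.003], [0.837, -0.547, 0.0], [0.002, 0.003, -1.0]]
wrist_force: [3.9, 4.1, 1.9]
finger_gap: 0.0004
finger_force: 3.2
```

Call:
apply_moves(series=[[-1,-5,-8,0,0,0,0.12],[-1,-8,-17,1,0,0,0.24],[-1,-11,-26,1,0,0,0.37],[-1,-12,-35,1,0,0,0.49],[-1,-12,-45,1,0,0,0.61]])

```text
time_s: 4.3
tcp_pos: [0.5113, 0.033, 0.1112]
eef_rot: [[-0.032, 0.999, 0.004], [1.0, 0.032, 0.0], [0.0, 0.004, -1.0]]
wrist_force: [4.2, 5.1, 2.1]
finger_gap: 0.0006
finger_force: 3.1
```

```bash
python3 - <<'E'
from h import *
s=snapshot("wrist"); t=snapshot("side")["pixels"][180:290,190:340]
cv2.imwrite("pics/w3.png",cv2.resize(np.hstack([s["pixels"],cv2.resize(t,(573,420))]),(800,297)))
E
```

```text
(no output)
```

View pics/w3.png

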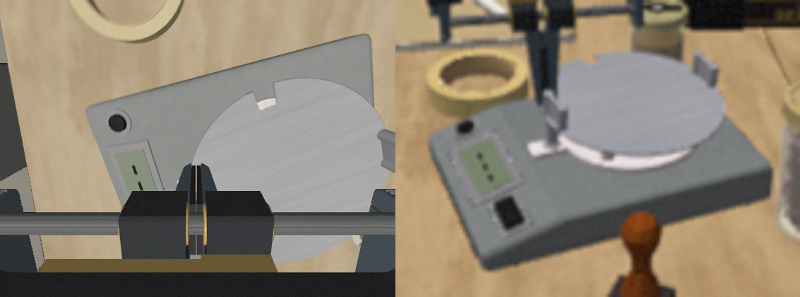

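The side view shows the ear at the front with the finger right behind it. The wrist view has the notch at the left, at (263,103). I'll continue, slowing towards the end.

Call:
apply_moves(series=[[-1,1,-9,0,0,0,0.12],[-1,3,-19,0,0,0,0.24],[-1,6,-27,0,0,0,0.37],[-1,10,-36,0,0,0,0.49],[-1,15,-44,0,0,0,0.61]])

```text
time_s: 4.9
tcp_pos: [0.5249, -0.0108, 0.1103]
eef_rot: [[-0.596, 0.803, 0.0], [0.803, 0.596, 0.0], [0.0, 0.0, -1.0]]
wrist_force: [1.0, 2.5, -0.8]
finger_gap: 0.0007
finger_force: 1.3
```

Call:
apply_moves(series=[[-1,5,-6,0,0,0,0.1],[-1,11,-12,0,0,0,0.2],[-1,17,-17,-1,0,0,0.3],[-1,23,-20,-1,0,0,0.4],[-1,29,-23,-1,0,0,0.49]])

```text
time_s: 5.4
tcp_pos: [0.5536, -0.0336, 0.1091]
eef_rot: [[-0.904, 0.429, -0.001], [0.429, 0.904, 0.0], [0.001, -0.0, -1.0]]
wrist_force: [-1.9, 0.3, -1.2]
finger_gap: 0.0003
finger_force: 0.9
```

```bash
python3 - <<'E'
from h import *
s=snapshot("wrist"); t=snapshot("side")["pixels"][180:290,190:340]; u=snapshot("top")["pixels"][155:320,200:345]
print(s["depth"].shape)
cv2.imwrite("pics/w4.png",np.hstack([cv2.resize(t,(450,330)),cv2.resize(u,(290,330))]))
E
```

```text
(420, 560)
```

View pics/w4.png

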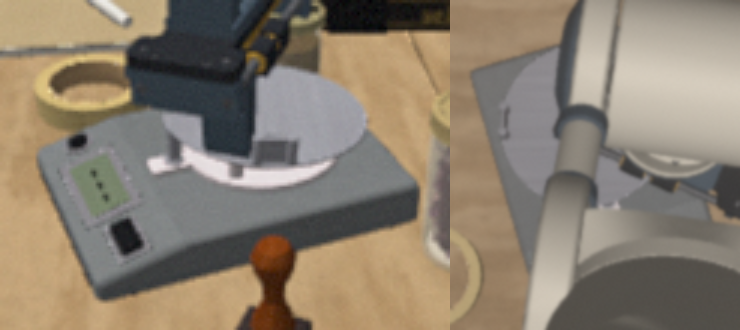

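The side view shows the ear at the right front, at (277,152), and the finger at about 245°. I'll approach the drop slowly.

Call:
apply_moves(series=[[-1,4,-2,0,0,0,0.05],[-1,7,-3,0,0,0,0.1],[-1,11,-4,-1,0,0,0.16],[-1,15,-5,-1,0,0,0.21],[-1,17,-5,-1,0,0,0.24]])

```text
time_s: 6.05
tcp_pos: [0.5702, -0.0387, 0.108]
eef_rot: [[-0.979, 0.202, -0.001], [0.202, 0.979, -0.0], [0.001, -0.0, -1.0]]
wrist_force: [-1.9, -1.2, 0.4]
finger_gap: 0.0004
finger_force: 1.0
```

```bash
python3 - <<'E'
from h import *
s=snapshot("side"); f=s["pixels"][180:290,190:340]; u=snapshot("top"); P=cloud(u)
m=(P[...,2]>.066)&(P[...,2]<.09); m[:155]=0;m[320:]=0;m[:,:205]=0;m[:,345:]=0
q=P[m]; d=q[:,:2]-[.587,.036]; q=q[(np.hypot(*d.T)<.068)]; A=np.c_[q[:,:2]-[.587,.036],np.ones(len(q))]
print(len(q),np.linalg.lstsq(A,q[:,2],rcond=None)[0])
o=robot.get_obs();print(o["wrist_force"],o["tcp_pos"])
cv2.imwrite("pics/w5.png",np.hstack([cv2.resize(f,(450,330)),cv2.resize(u["pixels"][155:320,200:345],(290,330))]))
E
```

```text
1314 [-0.08810053 -0.02728151  0.07676226]
[-0.71865567  0.72655508 -1.6851826 ] [ 0.5705702  -0.03867731  0.1080324 ]
```

View pics/w5.png

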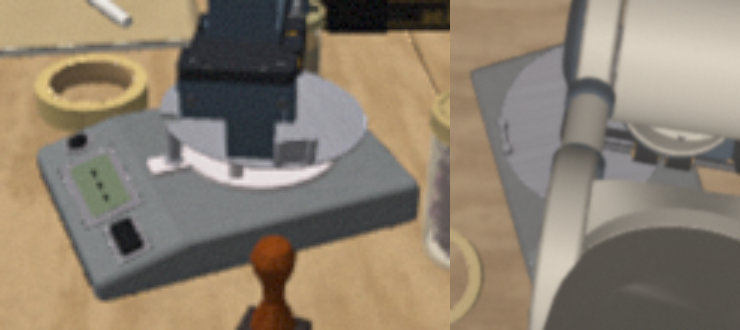

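The front is still up, with the same tilt as before. I'll measure the remaining angle from the ear now on the left (top pane near (506,137)).

```bash
cat >> h.py <<'E'
def platter():
    "tilt plane at spindle, and angle (deg) of the ear standing on the left, from the top view"
    P=cloud(snapshot("top")); d=P[...,:2]-[.587,.036]; r=np.hypot(d[...,0],d[...,1]); a=np.degrees(np.arctan2(d[...,1],d[...,0]))
    q=(P[...,2]>.066)&(P[...,2]<.088)&(r<.066); A=np.c_[d[q],np.ones(q.sum())]; co=np.linalg.lstsq(A,P[q][:,2],rcond=None)[0]
    z=P[...,2]-(d@co[:2]+co[2]); e=(z>.010)&(z<.03)&(abs(r-.077)<.012)&(a>60)&(a<150)
    return co.round(4), e.sum(), a[e].mean() if e.any() else None, (a[e].min(),a[e].max()) if e.any() else None
E
python3 - <<'E'
from h import *
print(platter())
E
```

```text
(array([-0.0875, -0.028 ,  0.0768]), np.int64(59), np.float64(98.91932432460372), (np.float64(86.78042519090246), np.float64(110.84863151857289)))
```

The ear is at 99° and the target is 105.8°, so about 7° remain.

Call:
apply_moves(series=[[-1,3,-1,0,0,0,0.03],[-1,5,-1,0,0,0,0.06],[-1,7,-2,0,0,0,0.09],[-1,8,-2,0,0,0,0.11],[-1,9,-2,0,0,0,0.12]])

```text
time_s: 6.7
tcp_pos: [0.5796, -0.0409, 0.108]
eef_rot: [[-0.997, 0.08, 0.0], [0.08, 0.997, -0.0], [-0.0, -0.0, -1.0]]
wrist_force: [-2.8, -0.8, 0.8]
finger_gap: 0.0005
finger_force: 0.5
```

```bash
python3 - <<'E'
from h import *
print(platter(),robot.get_obs()["wrist_force"])
E
```

```text
(array([-0.0197, -0.0067,  0.0765]), np.int64(58), np.float64(107.66370001419403), (np.float64(95.5897752165866), np.float64(119.4419972552106))) [-1.52745715  0.28477711  0.33581373]
```

The front has dropped, with the slope now about 1.2°. I'll back off the ear, rise, go over the middle and press.

Call:
apply_moves(series=[[-1,-8,0,0,0,0,0],[-1,-8,0,30,0,0,0],[-1,0,35,30,0,0,0],[-1,7,77,20,0,0,0],[-1,7,77,10,0,0,0]])

```text
time_s: 7.25
tcp_pos: [0.5868, 0.0399, 0.1182]
eef_rot: [[-0.997, 0.078, 0.002], [0.078, 0.997, 0.001], [-0.002, 0.001, -1.0]]
wrist_force: [-1.0, -0.8, -1.3]
finger_gap: 0.0005
finger_force: 0.0
```

Call:
apply_moves(series=[[-1,0,0,-10,0,0,0],[-1,0,0,-14,0,0,0],[-1,0,0,-17,0,0,0],[-1,0,0,-20,0,0,0],[-1,0,0,-22,0,0,0]])

```text
time_s: 7.75
tcp_pos: [0.5866, 0.0355, 0.096]
eef_rot: [[-0.997, 0.081, 0.0], [0.081, 0.997, -0.0], [-0.0, -0.0, -1.0]]
wrist_force: [-0.2, -0.6, -0.3]
finger_gap: 0.0002
finger_force: 0.0
```

Call:
apply_moves(series=[[-1,0,0,-1,0,0,0],[-1,0,0,-2,0,0,0],[-1,0,0,-3,0,0,0],[-1,0,0,-4,0,0,0],[-1,0,0,-4,0,0,0]])

```text
time_s: 8.25
tcp_pos: [0.5867, 0.0356, 0.0951]
eef_rot: [[-0.997, 0.08, 0.002], [0.08, 0.997, -0.001], [-0.002, -0.0, -1.0]]
wrist_force: [-17.6, -3.4, 56.5]
finger_gap: 0.0001
finger_force: 28.3
```

```bash
python3 - <<'E'
from h import *
print(platter(),robot.get_obs()["wrist_force"],robot.get_obs()["tcp_pos"])
E
```

```text
(array([-0.0136,  0.0043,  0.0723]), np.int64(34), np.float64(113.07164860535656), (np.float64(103.85780677949433), np.float64(119.94642233953084))) [-17.71396601  -3.31737964  55.61013982] [0.5866573  0.03565129 0.0950732 ]
```

It stopped hard at tip height 0.073, so it's seated. I'll lift off and check, moving towards the zero key.

Call:
apply_moves(series=[[-1,0,0,6,0,0,0],[-1,0,0,40,0,0,0],[-1,0,0,75,0,0,0],[-1,-40,-25,75,0,0,-0.14],[-1,-70,-60,75,0,0,-0.28]])

```text
time_s: 8.8
tcp_pos: [0.5159, -0.0236, 0.1679]
eef_rot: [[-0.935, 0.355, 0.002], [0.355, 0.935, -0.0], [-0.002, 0.001, -1.0]]
wrist_force: [-0.6, -1.2, -0.3]
finger_gap: 0.0004
finger_force: 0.0
```

Call:
apply_moves(series=[[-1,-35,-30,0,0,0,0],[-1,-60,-60,0,0,0,0],[-1,-60,-100,0,0,0,0],[-1,-60,-140,0,0,0,0],[-1,-60,-140,0,0,0,0]])

```text
time_s: 9.3
tcp_pos: [0.4571, -0.1682, 0.1674]
eef_rot: [[-0.935, 0.355, 0.002], [0.355, 0.935, -0.002], [-0.003, -0.001, -1.0]]
wrist_force: [1.4, 0.0, 0.2]
finger_gap: 0.0008
finger_force: 0.0
```

```bash
python3 - <<'E'
from h import *
print(platter()); print(robot.get_obs()["wrist_force"],robot.get_obs()["tcp_pos"],robot.get_obs()["eef_rot"][0])
t=snapshot("top"); s=snapshot("side"); P=cloud(t)
cv2.imwrite("pics/w6.png",np.hstack([cv2.resize(s["pixels"][180:290,190:340],(450,396),interpolation=cv2.INTER_CUBIC),cv2.resize(t["pixels"][155:320,200:345],(348,396),interpolation=cv2.INTER_CUBIC)]))
# key: black blobs
for n,c in (("top",t),("side",s)):
    m=(c["pixels"].max(2)<50).astype(np.uint8)
    k,l,st,ce=cv2.connectedComponentsWithStats(m)
    for i in range(1,k):
        if 25<st[i,4]<500: 
            X=plane(c,*ce[i],.042)
            if .40<X[0]<.52 and -.1<X[1]<.1: print(n,st[i,4],ce[i].round(1),X.round(4))
E
```

```text
(array([0.0007, 0.0002, 0.0728]), np.int64(57), np.float64(108.33761979202544), (np.float64(96.44059411589838), np.float64(120.44550184885965)))
[ 0.21567953  0.72830848 -0.03038774] [ 0.45665118 -0.16614824  0.16712936] [-0.93472542  0.35536932  0.00101634]
side 69 [231.6 258.4] [ 0.4772 -0.0696  0.042 ]
```

View pics/w6.png

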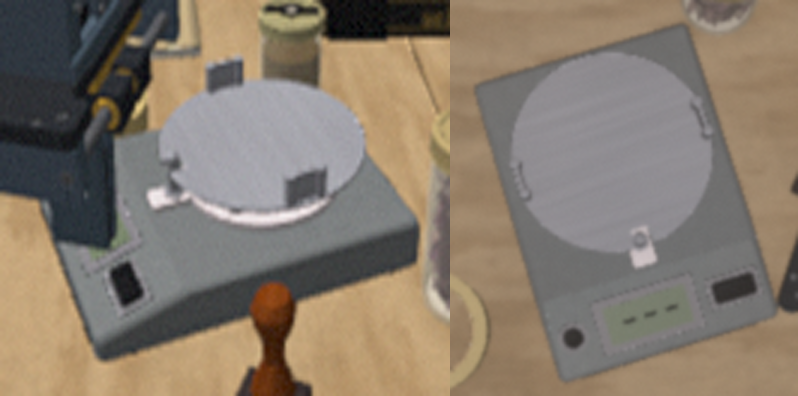

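The platter lies flat at 0.0728 with slope about 0 and the pin is in the notch (right pane (641,240)), so it's seated. The zero key at (734,288) works out to (0.475, -0.062, 0.042). Next I'll go above it.

Call:
apply_moves(series=[[-1,5,30,0,0,0,0.14],[-1,8,60,0,0,0,0.28],[-1,10,90,-20,0,0,0.42],[-1,13,102,-50,0,0,0.56],[-1,13,102,-80,0,0,0.64]])

```text
time_s: 9.95
tcp_pos: [0.4698, -0.0592, 0.0865]
eef_rot: [[-0.958, -0.285, 0.001], [-0.285, 0.958, -0.0], [-0.001, -0.0, -1.0]]
wrist_force: [-0.3, -0.1, -0.7]
finger_gap: 0.0003
finger_force: 0.0
```

Call:
apply_moves(series=[[-1,0,0,-5,0,0,0],[-1,0,0,-10,0,0,0],[-1,0,0,-15,0,0,0],[-1,0,0,-17,0,0,0],[-1,0,0,-19,0,0,0]])

```text
time_s: 10.45
tcp_pos: [0.4699, -0.0621, 0.0684]
eef_rot: [[-0.961, -0.275, 0.001], [-0.275, 0.961, -0.0], [-0.001, -0.001, -1.0]]
wrist_force: [-0.2, -1.4, -0.5]
finger_gap: 0.0005
finger_force: 0.0
```

Call:
apply_moves(series=[[-1,0,0,-1,0,0,0],[-1,0,0,-2,0,0,0],[-1,0,0,-3,0,0,0],[-1,0,0,-4,0,0,0],[-1,0,0,-4,0,0,0]])

```text
time_s: 10.95
tcp_pos: [0.47, -0.062, 0.064]
eef_rot: [[-0.961, -0.276, 0.001], [-0.276, 0.961, -0.0], [-0.001, -0.0, -1.0]]
wrist_force: [1.3, 0.4, 4.8]
finger_gap: 0.0001
finger_force: 2.0
```

Call:
apply_moves(series=[[-1,0,0,-1,0,0,0],[-1,0,0,-2,0,0,0],[-1,0,0,-2,0,0,0]])

```text
time_s: 11.25
tcp_pos: [0.4701, -0.062, 0.062]
eef_rot: [[-0.961, -0.276, 0.001], [-0.276, 0.961, -0.0], [-0.001, -0.0, -1.0]]
wrist_force: [3.3, 0.4, 5.5]
finger_gap: 0.0004
finger_force: 2.9
```

Call:
apply_moves(series=[[-1,0,0,-1,0,0,0],[-1,0,0,-1,0,0,0]])

```text
time_s: 11.45
tcp_pos: [0.4703, -0.062, 0.0614]
eef_rot: [[-0.961, -0.277, 0.002], [-0.277, 0.961, -0.0], [-0.002, -0.001, -1.0]]
wrist_force: [1.4, 2.4, 17.1]
finger_gap: 0.0004
finger_force: 8.7
```

It reached the bottom stop at 17 N, so the key is fully down. I'll release and retreat.

Call:
apply_moves(series=[[-1,0,0,5,0,0,0],[-1,0,0,30,0,0,0],[-1,0,0,70,0,0,0],[-1,0,0,100,0,0,0],[-1,-10,-40,120,0,0,0]])

```text
time_s: 11.95
tcp_pos: [0.4601, -0.0998, 0.1827]
eef_rot: [[-0.96, -0.28, 0.001], [-0.28, 0.96, 0.0], [-0.001, -0.0, -1.0]]
wrist_force: [0.9, -1.6, 0.3]
finger_gap: -0.0
finger_force: 0.0
```

Call:
apply_moves(series=[[-1,-20,-40,0,0,0,0],[-1,-40,-80,0,0,0,0],[-1,-60,-120,0,0,0,0],[-1,-60,-120,0,0,0,0],[-1,-60,-120,0,0,0,0]])

```text
time_s: 12.45
tcp_pos: [0.3987, -0.2224, 0.1806]
eef_rot: [[-0.962, -0.274, -0.001], [-0.274, 0.962, 0.001], [0.001, 0.001, -1.0]]
wrist_force: [0.6, 0.7, 0.4]
finger_gap: 0.0005
finger_force: 0.0
```

```bash
python3 - <<'E'
from h import *
print(platter()); t=snapshot("top"); P=cloud(t); print(P[275,318],P[296,251],robot.get_obs()["wrist_force"])
cv2.imwrite("pics/w7.png",cv2.resize(t["pixels"][120:340,150:380],(460,440)))
E
```

```text
(array([-0.001 ,  0.0006,  0.0728]), np.int64(57), np.float64(108.65378404522944), (np.float64(96.4845909402728), np.float64(120.4028851144542)))
[ 0.47473032 -0.06142632  0.04746795] [0.43731752 0.07025008 0.0416992 ] [ 0.11954412 -0.09997916  0.75047155]
```

View pics/w7.png

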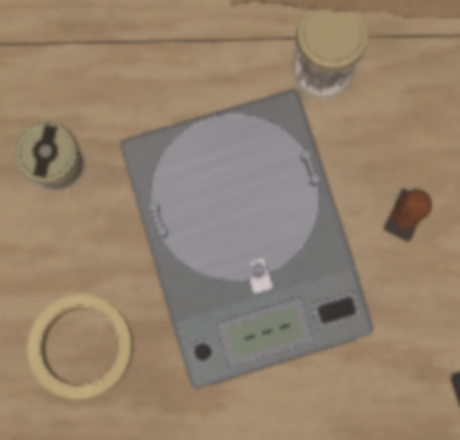

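The platter is seated with the pin in its notch at (259,268), the zero key at (337,309) is back up, and the bystanders haven't moved.

```bash
python3 -c "
from rig import robot
print(robot.hand_in())"
```

```text
the job is handed in; nothing more can be done
None
```

The platter is turned onto its pin and seated flat, the zero key was pressed to its stop and is back up, the power key and surrounding objects look untouched, and the job was handed in at about 12.5 s; the press on the platter peaked near 57 N at the wrist, under the 120 N limit.

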